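# Pass a wafer box under the inspection bridge to the hidden stop

### The job

Pass the wafer box through the inspection bridge: slide its carrier along the track from the left, under the low roof, until the two orange lugs are pressed firmly home against the stop that hangs hidden under the roof, then let go and leave it there. The hand does not fit under the roof, so feed it in by the black grip at its tail, then go round and draw it on by the blue grip at its nose. Keep the carrier down on the track and the box in its nest, press the stop gently by feel (some 5 to 10 N; 15 N is too much), and leave the bottle, can and pot beside the track alone.

Things in the scene. Friction and masses are not known exactly. Their poses are not given: they have to be found in the camera images.
- station: fixed aluminium track with a low white bridge over it. Origin on the worktop under the middle of the bridge; own -y is the direction of travel (roughly to the robot's right), x across, z up. Track plate 112 wide, from y=+285 to -200 mm, its top at z=8; two steel rails, 86 mm apart inside, 8 wide, tops at z=18
- entry_mouth (a point): middle of the lower roof edge at the entry side of the bridge, 66 mm above the worktop (station y=+55 mm). Roof 8 thick, top 74 mm above the worktop; bridge 128 wide outside, 104 clear between its legs
- exit_mouth (a point): the same at the exit side (station y=-55 mm); the bridge is 110 long along the track
- stop: mount of the hidden stop, fixed to the roof's underside; origin: middle of the bridge at roof underside, 66 mm above the worktop, axes as the station's. From it hang two feet at x=+-30 mm, bottoms 42 mm above the worktop, grips pass between, the box below. Their faces (to +y) meet the lugs. They are set anew each time, at y=-8 to -43 mm from here; the setting is not reported: feel for it
- stop_switch (a joint): feather-light plunger (about 0.3 N) in one foot, standing 4 mm out of its face: 0 out, 0.004 m when the lug is flush against the foot
- carrier: loose grey carrier plate, 210 long (y=-110 to +100 mm) x 82 wide (x) x 12 thick, about 0.22 kg, lying between the rails with 2 mm play each side. Origin: middle of its underside (8 mm above the worktop when on the track). Nose towards own -y. Overall height with grips and lugs 46 mm. Two orange lugs 12 wide, 8 thick at x=+-30 mm, y=+46 to +54 mm. White nest ring 6 mm high round its middle
- nose_grip (a point): a point on the centre line of the blue upright grip blade at the carrier's nose, 6 mm below its top (48 mm above the worktop). Blade 14 thick (x), 34 tall, top 54 mm above the worktop, straight from 12 mm behind to 19 mm ahead of this point, where a cross flange (28 wide, 4 thick) ends it like a T; axes as the carrier's
- tail_grip (a point): the same point of the black grip blade at the carrier's tail (14 thick, 24 long, no flange), 172 mm behind the nose grip
- lug_face (a point): the middle of the plane of the two lug faces that meet the stop (carrier y=+46 mm), 48 mm above the worktop; axes as the carrier's. It meets the feet of the stop
- wafer_box: round white wafer box, 70 dia x 14 high, loose in the nest on the carrier's deck; origin the middle of its underside, 12 mm above the carrier's origin
- lens_can: bystander: white can with black cap, 39 dia x 67 high; origin under its middle
- oil_bottle: bystander: small brown dropper bottle, 28 dia x 79 high; origin under its middle
- pot: bystander: white pot, 47 dia x 43 high; origin under its middle

How it is judged:
By the outcome, as a careful person would: the job done as asked, in the order asked, and still so for the second after the job is handed in, with the robot touching nothing.
It also fails if it takes over 72 s, if anything falls off the work surface, if the arm or the gripper's body presses on something with over 40 N, if the wrist force passes 120 N, or if a joint passes its speed limit or range.

### The arm

A 6-joint arm with a two-finger parallel gripper is mounted at the origin on a cart in front of the work surface, level with it; the furniture and walls round the work are solid. World frame = base frame: x ahead of the robot, y to its left, z up, the work surface at z = 0. Lengths are in m, angles in degrees, forces in N, time in s.
With the tool pointing down it reaches from about 0.3 to 0.775 m from the base axis. Payload 14.6 kg.
Tool frame: the origin (TCP) lies between the finger pads; the fingertips stand ahead of it and the grasp point (between the pads) lies 5 mm behind it (manip.tip_reach is the z of the fingertips in the tool frame, in m); z points along the fingers, y is the line along which they close (so a half turn about z gives the same grasp; the last joint's range is limited). The gripper opens to 94 mm and grips with 3 to 60 N. Pads are 16 mm wide; open, the fingers measure 119 mm over their backs; the gripper's body (75 mm by 177 mm) begins 78 mm behind the grasp point.
Start: joints at [61.444, 17.183, 87.147, -0, 75.671, -3.816], TCP at [0.23, 0.5, 0.219] pointing down, gripper open.
Joint ranges: [-173.82, 173.82], [-45.26, 126.66], [13.44, 144.39], [-59.66, 239.66], [0, 175.72], [-146.38, 146.38]. Speed limits (degrees/s): [127.2, 127.2, 147.25, 180, 180, 180].

### API

Orientations are given as a 3x3 rotation matrix whose columns are the frame's x, y, z axes.
In Python, from workcell import monitor, get_image, calibration, manip, spotter gives the robot as it stands. The module is installed in compiled form; this text tells all that it offers.
- The arm moves only by the tool move_arm, never from a script. Its argument "steps" is one flat list of numbers, 7 for each row, row after row: the shift along the tool's x, y, z in units of 1000 mm (1.0 is 1000 mm), then the turn, a rotation vector about the tool's x, y, z in units of pi/2 rad (1.0 is pi/2 rad), then the opening, from 0 (shut) to 1 (fully open). In form: [dx, dy, dz, wx, wy, wz, fingers, dx, dy, dz, wx, wy, wz, fingers, ...]. A call has exactly 10 rows; each row is the pose to reach, as a shift and turn from the pose commanded when the call began, along the tool's axes at that moment; what a row does not reach only later rows make up. A row lasts 1/12 s, in which the tool goes at most 41.7 mm and 7.16 degrees, less where a joint would pass 70% of its speed; a pose out of reach is approached as far as the arm can. A call with a number of a shift or a turn outside -1 to 1 is refused whole. A call with a gripper value outside its range is refused whole. The fingers move at their own pace and stop on an object; "newtons" is the grip in N (left out, the last holds). Time passes only in rows, so rows that repeat a pose let the fingers close, or fill a call up. It gives the time, the measured TCP pose, the force, the opening and the grip force at its end, in the units of the state.
- monitor.state(): the state, without advancing time (a new reading comes with each control period).
- get_image(name): name is "scene" or "top" or "wrist"; returns the picture (480x640x3 uint8, red, green, blue); there is no depth.
- calibration(name): a dict with "K" (3x3 intrinsics, pixels), "R" (3x3) and "t" (3): a world point X has camera coordinates R X + t. Camera axes: x right, y down, z forward; pixel columns grow to the right and rows downward; lengths in m; the calibration is good to about 2 mm. A picture is of the moment at which its call begins: read the wrist's pose just before it. calibration takes no time and is no camera call; for the wrist camera it gives the pose at the moment of the call.
- manip.finish_job(): hands the job in; it is judged then, once.
Trained networks look in the newest picture that a camera, given by its name, has taken for a name from the list of things; names that differ only in an ending like _2 or _b are one class to them, and where a whole thing is asked for, a point or a joint stands for the part that bears it (a point fixed in the world has none). Each returns a list of dicts, best first, with "score" (0 to 1); they miss things now and then, are a little off and sometimes report something else, mostly with a low value. They report only what shows in the picture. A call takes as long as a camera call.
- spotter.spot_in(thing, camera): "pixel" ([column, row] in pixels, amid what is visible of it).
- spotter.tip_of(thing, camera): "pixel" ([column, row] in pixels: a listed point, or the origin of a listed thing).
The state is a dict: "clock": time; "q": joint angles; "joint_vel": joint speeds; "joint_torque": joint torques, N m; "tool_pos": TCP position; "eef_rot": TCP orientation; "force": force on the tool from outside, world axes, zero at the start; "ft_torque": the same for the moment, N m; "grip_width": finger opening in m; "grip_force": force on a finger pad.
Only numpy, scipy, OpenCV 4.12 (cv2) and the standard library are available. Lean on these libraries where they do the work, as an engineer would, in place of code of your own. Each camera call takes 0.05 s, during which the arm holds its last target. There are 200 camera calls.

## Working session

There is one attempt and no reset: what is moved stays moved. The work goes in short steps, Python scripts to look and compute and a tool call to move; the robot and the scene stay as the last step left them, time stands still between calls to the robot, and variables do not carry over. Pictures are saved under pics/ and viewed, at most 10 in all, crops included, and the job is handed in when it is done.

Besides the shell and the picture viewer there is one more tool, called as name(argument=value, ...), one argument or row to a line, values as JSON. move_arm: Moves the arm, as the interface text tells. Shifts and turns lie within -1 to 1; 1 stands for 1000 mm of shift or pi/2 rad of turn. Its arguments: {"type":"object","properties":{"steps":{"type":"array"},"newtons":{"type":"number"}},"required":["steps"]}

```bash
mkdir -p pics; cat > h.py <<'E'
import numpy as np, cv2
from workcell import monitor, get_image, calibration, manip, spotter
def tri(obs):
    # obs: list of (cal, pixel); least squares ray intersection
    A=np.zeros((3,3));b=np.zeros(3);L=[]
    for c,p in obs:
        R=np.array(c["R"]);t=np.array(c["t"]);o=-R.T@t
        d=R.T@np.linalg.solve(np.array(c["K"]),[p[0],p[1],1]);d/=np.linalg.norm(d)
        M=np.eye(3)-np.outer(d,d);A+=M;b+=M@o;L.append((M,o))
    x=np.linalg.solve(A,b)
    return x,[float(np.linalg.norm(M@(x-o))) for M,o in L]
def atz(c,p,z):
    R=np.array(c["R"]);t=np.array(c["t"]);o=-R.T@t
    d=R.T@np.linalg.solve(np.array(c["K"]),[p[0],p[1],1])
    return o+d*(z-o[2])/d[2]
def save(im,n): cv2.imwrite("pics/"+n,cv2.cvtColor(im,cv2.COLOR_RGB2BGR))
E
python3 - <<'E'
from h import *
s=monitor.state();print(s["clock"],s["tool_pos"],np.round(s["eef_rot"],3).tolist(),manip.tip_reach,s["force"])
ims=[get_image(n) for n in("scene","top")]
save(np.hstack([cv2.resize(i,(400,300)) for i in ims]),"a.png")
save(ims[1],"top.png")
P={}
for n in["nose_grip","tail_grip","lug_face","entry_mouth","exit_mouth","carrier","wafer_box","station","stop","lens_can","oil_bottle","pot"]:
    o=[]
    for cam in("scene","top"):
        r=spotter.tip_of(n,cam)
        if r:o.append((calibration(cam),r[0]["pixel"]));print(n,cam,np.round(r[0]["pixel"]),round(r[0]["score"],2))
    if len(o)==2:
        x,e=tri(o);print("   ",np.round(x,4),np.round(e,4))
print(monitor.state()["clock"])
E
```

```text
0.0 [0.2300651  0.49930798 0.21888788] [[-0.908, 0.418, -0.001], [0.418, 0.908, -0.001], [0.0, -0.001, -1.0]] 0.014 [-0.79911307  0.12059989 -0.25801806]
nose_grip scene [322. 254.] 0.81
nose_grip top [322. 230.] 0.72
    [0.5941 0.007  0.0605] [0.0029 0.0029]
tail_grip scene [277. 196.] 0.68
tail_grip top [230. 227.] 0.55
    [0.6019 0.1876 0.049 ] [0.0024 0.0024]
lug_face scene [288. 209.] 0.88
lug_face top [250. 228.] 0.96
    [0.6022 0.1474 0.0471] [0.0007 0.0007]
entry_mouth scene [330. 260.] 0.81
entry_mouth top [319. 228.] 0.61
    [0.6088 0.0114 0.0296] [0.0076 0.0076]
exit_mouth scene [363. 309.] 0.91
exit_mouth top [395. 222.] 0.75
    [ 0.5971 -0.1308  0.0709] [0.0054 0.0054]
carrier scene [300. 239.] 0.89
carrier top [275. 230.] 0.76
    [0.6044 0.1024 0.0062] [0.0002 0.0002]
wafer_box scene [301. 232.] 0.85
wafer_box top [275. 227.] 0.72
    [0.6067 0.1005 0.0259] [0.0003 0.0003]
station scene [348. 309.] 0.71
station top [362. 232.] 0.76
    [ 0.6    -0.0755  0.    ] [0.0029 0.0029]
lens_can scene [339. 199.] 0.59
lens_can top [247. 176.] 0.6
    [0.7192 0.1586 0.0125] [0.0009 0.0009]
oil_bottle scene [365. 234.] 0.64
oil_bottle top [300. 175.] 0.8
    [0.7169 0.0507 0.013 ] [0.0018 0.0018]
pot scene [301. 232.] 0.54
pot top [231. 320.] 0.68
    [0.5129 0.1382 0.039 ] [0.1006 0.1006]
1.3
```

View pics/top.png

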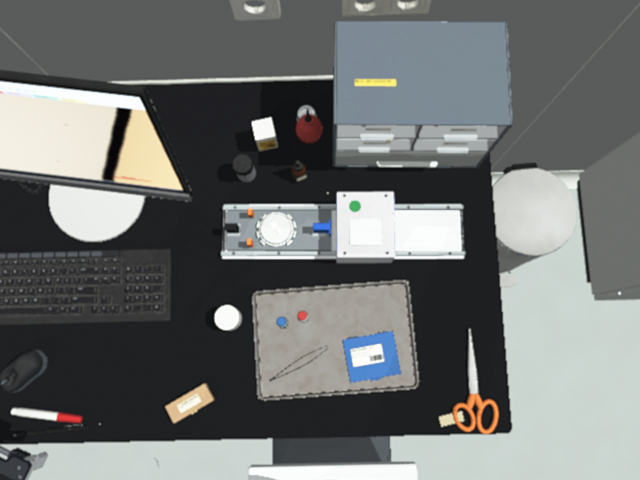

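View pics/a.png

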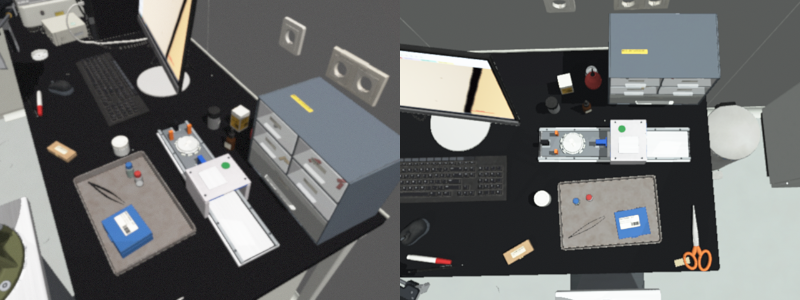

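The top view shows the carrier lying on the track at the left (black tail at (230,227), blue nose at (322,228)), with the bridge at (365,227). The bottle and can are behind it and the pot is in front at (227,318). The monitor corner near (190,195) may be close to the hand, so I'll check it.

```bash
python3 - <<'E'
from h import *
im=get_image("scene");save(cv2.resize(im[0:400,150:490],None,fx=1.5,fy=1.5),"s.png")
t=calibration("top")
c,l=np.array(t["R"]),t["t"];print("top cam at",-c.T@np.array(l))
# bridge roof corners / track corners in the top image
for p in((222,206),(222,260),(464,206),(464,258)):print(p,np.round(atz(t,p,.018),4))
for p in((336,193),(394,193),(337,262),(396,262)):print(p,np.round(atz(t,p,.074),4))
E
```

```text
top cam at [0.36406591 0.00261561 1.15303981]
(222, 206) [0.6551 0.2084 0.018 ]
(222, 260) [0.5445 0.2074 0.018 ]
(464, 206) [ 0.6427 -0.2798  0.018 ]
(464, 258) [ 0.5369 -0.2726  0.018 ]
(336, 193) [ 0.661  -0.0218  0.074 ]
(394, 193) [ 0.6581 -0.1334  0.074 ]
(337, 262) [ 0.5265 -0.02    0.074 ]
(396, 262) [ 0.5238 -0.131   0.074 ]
```

View pics/s.png

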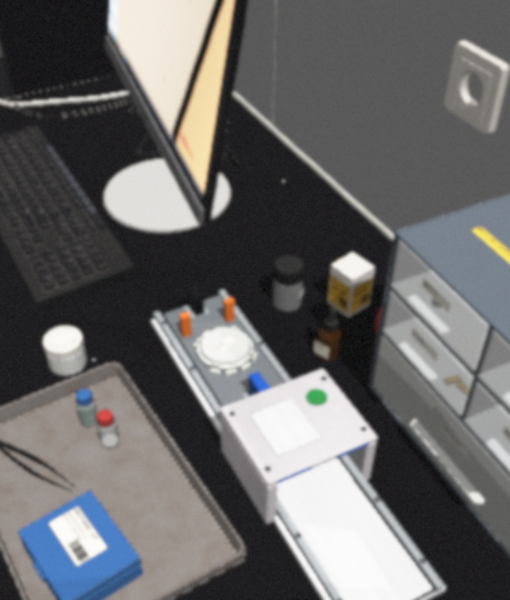

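```bash
cat >> h.py <<'E'
def plan(target,yaw_deg=None,ups=0):
    "shift (m) and z-turn (pi/2 units) in tool axes to reach target TCP; yaw of tool y axis"
    s=monitor.state();R=np.array(s["eef_rot"]);d=R.T@(np.array(target)-s["tool_pos"])
    out=[np.round(d,4)]
    if yaw_deg is not None:
        a=np.radians(yaw_deg);y=np.array([np.cos(a),np.sin(a),0]);z=np.array([0,0,-1.]);T=np.c_[np.cross(y,z),y,z]
        from scipy.spatial.transform import Rotation as Ro
        out.append(np.round(Ro.from_matrix(R.T@T).as_rotvec()/(np.pi/2),4))
    return out
E
python3 - <<'E'
from h import *
print(tri([(calibration("scene"),(288,148)),(calibration("top"),(190,195))]))
print(plan([.60,.17,.219],-1.2))
E
```

```text
(array([0.65815729, 0.25478805, 0.09736007]), [0.00040430691901610383, 0.00040430691901599487])
[array([-4.738e-01, -1.445e-01,  4.000e-04]), array([-0.    ,  0.    ,  0.7385])]
```

move_arm(
  steps=[-0.3105,-0.22,0,0,0,0.7385,0.45,-0.3105,-0.22,0,0,0,0.7385,0.45,-0.3105,-0.22,0,0,0,0.7385,0.45,-0.3105,-0.22,0,0,0,0.7385,0.45,-0.3105,-0.22,0,0,0,0.7385,0.45,-0.3105,-0.22,0,0,0,0.7385,0.45,-0.3105,-0.22,0,0,0,0.7385,0.45,-0.3105,-0.22,0,0,0,0.7385,0.45,-0.3105,-0.22,0,0,0,0.7385,0.45,-0.3105,-0.22,0,0,0,0.7385,0.45],
)

```text
clock: 2.18
tool_pos: [0.4222, 0.1654, 0.2196]
eef_rot: [[0.033, 0.999, 0.001], [0.999, -0.033, -0.001], [-0.001, 0.001, -1.0]]
force: [0.6, -0.1, -0.1]
grip_width: 0.0422
grip_force: 0.0
```

```bash
cat > look.py <<'E'
from h import *
import sys,json
names=sys.argv[2:]
s=monitor.state();c=calibration("wrist");im=get_image("wrist");save(im,sys.argv[1]+".png")
R=np.array(c["R"]);print(s["clock"],np.round(s["tool_pos"],4),"cam",np.round(-R.T@np.array(c["t"]),3),"axis",np.round(R[2],3))
try:D=json.load(open("obs.json"))
except Exception:D={}
for n in names:
    r=spotter.tip_of(n,"wrist")
    if r and r[0]["score"]>.3:
        p=r[0]["pixel"];D.setdefault(n,[]).append([{k:np.array(c[k]).tolist() for k in("K","R","t")},list(map(float,p))])
        print(n,np.round(p),round(r[0]["score"],2),"@z48",np.round(atz(c,p,.048),4))
        if len(D[n])>1:
            x,e=tri(D[n]);print("   tri",np.round(x,4),np.round(e,4))
    else:print(n,"-")
json.dump(D,open("obs.json","w"))
E
python3 look.py w1 tail_grip lug_face nose_grip; python3 -c "
from h import *
print(plan([.602,.165,.20],-1.2))"
```

```text
2.1833 [0.4222 0.1654 0.2196] cam [0.424 0.233 0.386] axis [-0.006 -0.234 -0.972]
tail_grip [508. 204.] 0.71 @z48 [0.6093 0.1856 0.048 ]
lug_face [503. 248.] 0.81 @z48 [0.6088 0.141  0.048 ]
nose_grip -
[array([-0.002 ,  0.1823,  0.0194]), array([-0.0001, -0.0001,  0.0014])]
```

move_arm(
  steps=[0,0.04,0,0,0,0,0.45,0,0.08,0,0,0,0,0.45,0,0.12,0,0,0,0,0.45,0,0.16,0,0,0,0,0.45,0,0.182,0,0,0,0,0.45,0,0.182,0,0,0,0,0.45,0,0.182,0,0,0,0,0.45,0,0.182,0,0,0,0,0.45,0,0.182,0,0,0,0,0.45,0,0.182,0,0,0,0,0.45],
)

```text
clock: 3.22
tool_pos: [0.6013, 0.1666, 0.2201]
eef_rot: [[0.02, 1.0, 0.001], [1.0, -0.02, 0.0], [0.0, 0.001, -1.0]]
force: [0.0, -0.3, -0.4]
grip_width: 0.0424
grip_force: 0.0
```

```bash
python3 look.py w2 tail_grip lug_face nose_grip entry_mouth wafer_box carrier
```

```text
3.2167 [0.6013 0.1666 0.2201] cam [0.603 0.234 0.387] axis [-0.003 -0.233 -0.972]
tail_grip [325. 213.] 0.79 @z48 [0.6079 0.1847 0.048 ]
   tri [0.6079 0.1855 0.0507] [0.0005 0.0005]
lug_face [325. 251.] 0.77 @z48 [0.6077 0.1456 0.048 ]
   tri [0.6077 0.1437 0.0496] [0.0022 0.0022]
nose_grip -
entry_mouth [322. 406.] 0.96 @z48 [ 0.6016 -0.0373  0.048 ]
wafer_box [321. 284.] 0.88 @z48 [0.6024 0.1102 0.048 ]
carrier -
```

View pics/w2.png

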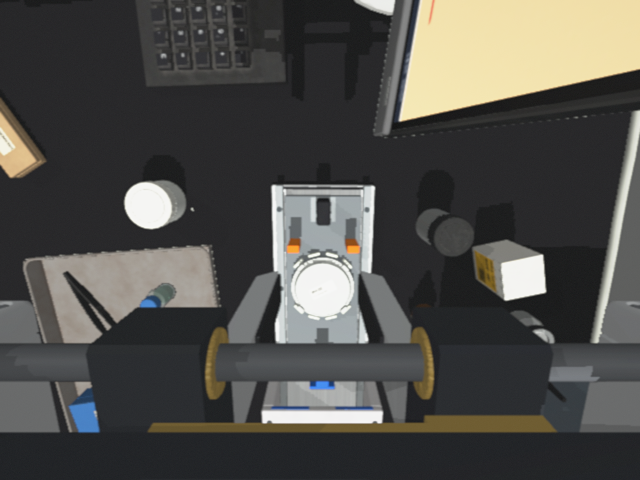

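The wrist view shows the black tail blade at (324,211), the lugs at about (294,245) and (352,245), and the entry edge at row 406. The path down to the tail is clear.

move_arm(
  steps=[0.0195,0.0055,0,0,0,0.0015,0.45,0.0195,0.0055,0.03,0,0,0.0015,0.45,0.0195,0.0055,0.065,0,0,0.0015,0.45,0.0195,0.0055,0.1,0,0,0.0015,0.45,0.0195,0.0055,0.13,0,0,0.0015,0.45,0.0195,0.0055,0.15,0,0,0.0015,0.45,0.0195,0.0055,0.165,0,0,0.0015,0.45,0.0195,0.0055,0.177,0,0,0.0015,0.45,0.0195,0.0055,0.177,0,0,0.0015,0.45,0.0195,0.0055,0.177,0,0,0.0015,0.45],
)

```text
clock: 4.4
tool_pos: [0.6081, 0.1853, 0.0426]
eef_rot: [[0.023, 1.0, -0.0], [1.0, -0.023, -0.0], [-0.0, -0.0, -1.0]]
force: [0.2, 0.5, -0.1]
grip_width: 0.0423
grip_force: 0.0
```

```bash
python3 - <<'E'
from h import *
s=monitor.state();print(s["clock"],s["tool_pos"],s["force"])
im=get_image("wrist");save(cv2.resize(im[150:430,180:460],None,fx=2,fy=2),"w3.png")
E
```

```text
4.4 [0.60805685 0.18529242 0.04259847] [ 0.24606687  0.52995438 -0.07790263]
```

View pics/w3.png

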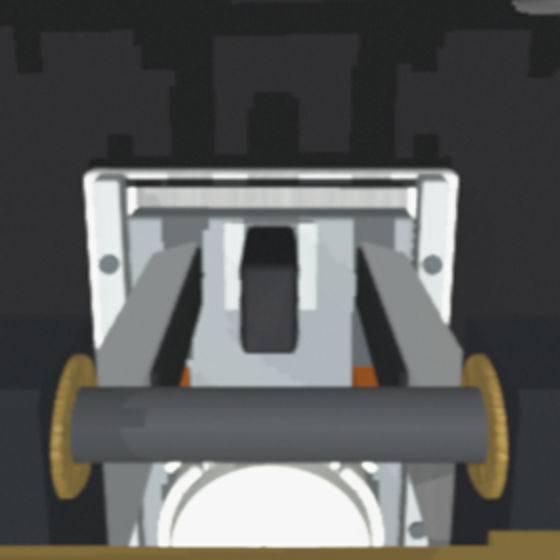

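The blade sits between the fingers, about 2 mm to the left of the hand's midline (column 270 against 279). I'll shift and close.

move_arm(
  steps=[0,-0.0022,0,0,0,0,0.45,0,-0.0022,0,0,0,0,0.3,0,-0.0022,0,0,0,0,0.1,0,-0.0022,0,0,0,0,0.1,0,-0.0022,0,0,0,0,0.1,0,-0.0022,0,0,0,0,0.1,0,-0.0022,0,0,0,0,0.1,0,-0.0022,0,0,0,0,0.1,0,-0.0022,0,0,0,0,0.1,0,-0.0022,0,0,0,0,0.1],
  newtons=15,
)

```text
clock: 5.28
tool_pos: [0.6059, 0.1854, 0.0426]
eef_rot: [[0.023, 1.0, 0.0], [1.0, -0.023, 0.0], [0.0, 0.0, -1.0]]
force: [-0.6, 0.2, 3.0]
grip_width: 0.0141
grip_force: 15.0
```

move_arm(
  steps=[-0.001,0,0,0,0,0,0.1,-0.004,0,0,0,0,0,0.1,-0.009,0,0,0,0,0,0.1,-0.015,0,0,0,0,0,0.1,-0.022,0,0,0,0,0,0.1,-0.029,0,0,0,0,0,0.1,-0.036,0,0,0,0,0,0.1,-0.042,0,0,0,0,0,0.1,-0.047,0,0,0,0,0,0.1,-0.05,0,0,0,0,0,0.1],
)

```text
clock: 6.12
tool_pos: [0.6047, 0.1345, 0.0426]
eef_rot: [[0.024, 1.0, 0.0], [1.0, -0.024, 0.0], [0.0, 0.0, -1.0]]
force: [-0.1, 5.7, 4.7]
grip_width: 0.0139
grip_force: 15.0
```

move_arm(
  steps=[-0.002,0,0,0,0,0,0.1,-0.006,0,0,0,0,0,0.1,-0.012,0,0,0,0,0,0.1,-0.02,0,0,0,0,0,0.1,-0.029,0,0,0,0,0,0.1,-0.038,0,0,0,0,0,0.1,-0.047,0,0,0,0,0,0.1,-0.055,0,0,0,0,0,0.1,-0.061,0,0,0,0,0,0.1,-0.065,0,0,0,0,0,0.1],
)

```text
clock: 6.95
tool_pos: [0.6031, 0.0695, 0.0426]
eef_rot: [[0.024, 1.0, 0.0], [1.0, -0.024, 0.0], [0.0, 0.0, -1.0]]
force: [0.0, 6.0, 5.2]
grip_width: 0.014
grip_force: 15.0
```

move_arm(
  steps=[-0.002,0,0,0,0,0,0.1,-0.006,0,0,0,0,0,0.1,-0.012,0,0,0,0,0,0.1,-0.02,0,0,0,0,0,0.1,-0.029,0,0,0,0,0,0.1,-0.038,0,0,0,0,0,0.1,-0.046,0,0,0,0,0,0.1,-0.053,0,0,0,0,0,0.1,-0.058,0,0,0,0,0,0.1,-0.06,0,0,0,0,0,0.1],
)

```text
clock: 7.78
tool_pos: [0.6016, 0.0095, 0.0426]
eef_rot: [[0.024, 1.0, 0.0], [1.0, -0.024, 0.0], [0.0, 0.0, -1.0]]
force: [-0.7, 6.6, 6.0]
grip_width: 0.0141
grip_force: 15.0
```

```bash
python3 - <<'E'
from h import *
s=monitor.state();print(s["clock"],s["tool_pos"],s["force"])
im=get_image("top");t=calibration("top")
for n,z in(("nose_grip",.048),("exit_mouth",.066),("entry_mouth",.066),("tail_grip",.048)):
    r=spotter.tip_of(n,"top")
    if r:print(n,np.round(r[0]["pixel"]),r[0]["score"],np.round(atz(t,r[0]["pixel"],z),4))
im2=get_image("scene")
a=cv2.resize(im[170:290,200:480],(800,343));b=cv2.resize(im2[190:370,230:420],(270,256))
o=np.zeros((599,800,3),np.uint8);o[:343]=a;o[343:,:270]=b;save(o,"t2.png")
E
```

```text
7.7833 [0.60160578 0.00951476 0.042618  ] [-0.69736787  6.645691    6.01673519]
nose_grip [409. 227.] 0.67 [ 0.5958 -0.1635  0.048 ]
exit_mouth [395. 223.] 0.59 [ 0.6011 -0.1328  0.066 ]
```

View pics/t2.png

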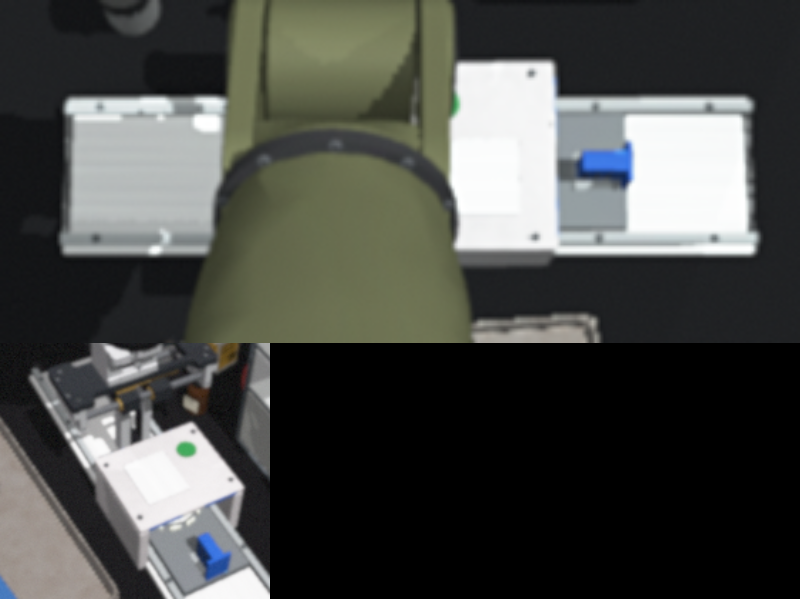

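The carrier's nose is out past the bridge: blue blade at about (605,163) in the crop, with the flange at 632. Next I'll release, rise and go round.

move_arm(
  steps=[0,0,0,0,0,0,0.45,0,0,0,0,0,0,0.45,0,0,0,0,0,0,0.45,0,0,0,0,0,0,0.45,0,0,-0.01,0,0,0,0.45,0,0,-0.03,0,0,0,0.45,0,0,-0.06,0,0,0,0.45,0,0,-0.09,0,0,0,0.45,0,0,-0.11,0,0,0,0.45,0,0,-0.11,0,0,0,0.45],
)

```text
clock: 8.92
tool_pos: [0.6033, 0.0104, 0.158]
eef_rot: [[0.023, 1.0, 0.007], [1.0, -0.023, -0.0], [-0.0, 0.007, -1.0]]
force: [0.4, -0.4, 0.5]
grip_width: 0.0426
grip_force: 0.0
```

move_arm(
  steps=[-0.01,0,0,0,0,0,0.45,-0.035,0,0,0,0,0,0.45,-0.07,0,0,0,0,0,0.45,-0.105,0,0,0,0,0,0.45,-0.14,0,0,0,0,0,0.45,-0.165,0,0,0,0,0,0.45,-0.173,0,0,0,0,0,0.45,-0.173,0,0,0,0,0,0.45,-0.173,0,0,0,0,0,0.45,-0.173,0,0,0,0,0,0.45],
)

```text
clock: 9.75
tool_pos: [0.5975, -0.1614, 0.152]
eef_rot: [[0.022, 1.0, -0.001], [1.0, -0.022, 0.0], [0.0, -0.001, -1.0]]
force: [-0.1, 1.3, 0.3]
grip_width: 0.0424
grip_force: 0.0
```

```bash
rm -f obs.json; python3 look.py w4 nose_grip exit_mouth; python3 - <<'E'
from h import *
im=get_image("top");t=calibration("top")
for n,z in(("nose_grip",.048),("tail_grip",.048),("exit_mouth",.066)):
    r=spotter.tip_of(n,"top")
    if r:print(n,np.round(r[0]["pixel"]),r[0]["score"],np.round(atz(t,r[0]["pixel"],z),4))
E
```

```text
9.75 [ 0.5975 -0.1614  0.152 ] cam [ 0.599 -0.094  0.319] axis [-0.005 -0.233 -0.973]
nose_grip [320. 252.] 0.79 @z48 [ 0.5986 -0.1654  0.048 ]
exit_mouth [320. 210.] 0.92 @z48 [ 0.5991 -0.1312  0.048 ]
exit_mouth [394. 222.] 0.86 [ 0.6027 -0.1319  0.066 ]
```

View pics/w4.png

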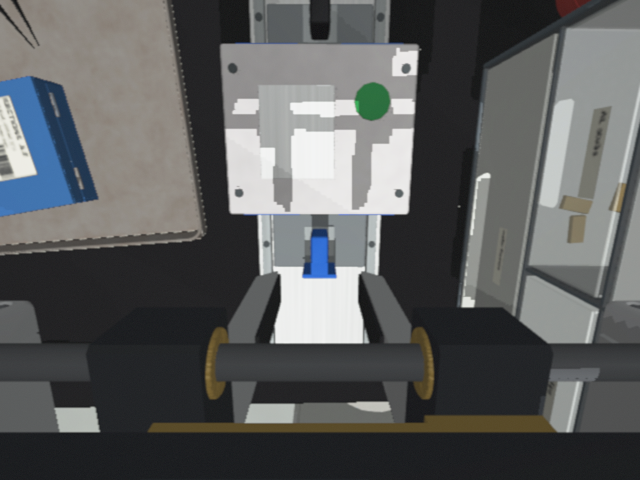

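Nose blade at (320,252) is centred between the fingers, with the roof edge at row 212. I'll go down and grip.

move_arm(
  steps=[-0.002,0,0.015,0,0,0,0.45,-0.002,0,0.045,0,0,0,0.45,-0.002,0,0.075,0,0,0,0.45,-0.002,0,0.095,0,0,0,0.45,-0.002,0,0.105,0,0,0,0.45,-0.002,0,0.109,0,0,0,0.45,-0.002,0,0.109,0,0,0,0.45,-0.002,0,0.109,0,0,0,0.45,-0.002,0,0.109,0,0,0,0.45,-0.002,0,0.109,0,0,0,0.45],
)

```text
clock: 10.93
tool_pos: [0.5981, -0.1647, 0.0447]
eef_rot: [[0.023, 1.0, 0.002], [1.0, -0.023, -0.001], [-0.001, 0.002, -1.0]]
force: [0.2, -0.4, 0.0]
grip_width: 0.0424
grip_force: 0.0
```

move_arm(
  steps=[0,0,0,0,0,0,0.3,0,0,0,0,0,0,0.1,0,0,0,0,0,0,0.1,0,0,0,0,0,0,0.1,0,0,0,0,0,0,0.1,0,0,0,0,0,0,0.1,0,0,0,0,0,0,0.1,0,0,0,0,0,0,0.1,0,0,0,0,0,0,0.1,0,0,0,0,0,0,0.1],
  newtons=15,
)

```text
clock: 11.77
tool_pos: [0.5976, -0.1646, 0.0435]
eef_rot: [[0.023, 1.0, 0.0], [1.0, -0.023, -0.0], [-0.0, 0.0, -1.0]]
force: [-1.3, 0.6, 0.5]
grip_width: 0.014
grip_force: 15.0
```

move_arm(
  steps=[-0.001,0,0,0,0,0,0.1,-0.004,0,0,0,0,0,0.1,-0.009,0,0,0,0,0,0.1,-0.014,0,0,0,0,0,0.1,-0.019,0,0,0,0,0,0.1,-0.024,0,0,0,0,0,0.1,-0.029,0,0,0,0,0,0.1,-0.034,0,0,0,0,0,0.1,-0.038,0,0,0,0,0,0.1,-0.04,0,0,0,0,0,0.1],
)

```text
clock: 12.6
tool_pos: [0.5966, -0.2051, 0.0435]
eef_rot: [[0.024, 1.0, 0.0], [1.0, -0.024, 0.0], [0.0, 0.0, -1.0]]
force: [0.6, 4.9, 4.2]
grip_width: 0.0134
grip_force: 15.0
```

move_arm(
  steps=[-0.0007,0,0,0,0,0,0.1,-0.0014,0,0,0,0,0,0.1,-0.0021,0,0,0,0,0,0.1,-0.0028,0,0,0,0,0,0.1,-0.0035,0,0,0,0,0,0.1,-0.0042,0,0,0,0,0,0.1,-0.0049,0,0,0,0,0,0.1,-0.0056,0,0,0,0,0,0.1,-0.0063,0,0,0,0,0,0.1,-0.007,0,0,0,0,0,0.1],
  newtons=10,
)

```text
clock: 13.43
tool_pos: [0.5965, -0.2116, 0.0435]
eef_rot: [[0.023, 1.0, 0.0], [1.0, -0.023, -0.0], [-0.0, 0.0, -1.0]]
force: [-1.0, 4.7, 3.8]
grip_width: 0.0138
grip_force: 10.0
```

move_arm(
  steps=[-0.0004,0,0,0,0,0,0.1,-0.0008,0,0,0,0,0,0.1,-0.0012,0,0,0,0,0,0.1,-0.0016,0,0,0,0,0,0.1,-0.002,0,0,0,0,0,0.1,-0.0024,0,0,0,0,0,0.1,-0.0028,0,0,0,0,0,0.1,-0.0032,0,0,0,0,0,0.1,-0.0036,0,0,0,0,0,0.1,-0.004,0,0,0,0,0,0.1],
)

```text
clock: 14.27
tool_pos: [0.5964, -0.2155, 0.0435]
eef_rot: [[0.023, 1.0, 0.0], [1.0, -0.023, 0.0], [0.0, 0.0, -1.0]]
force: [0.7, 5.3, 5.0]
grip_width: 0.0137
grip_force: 10.0
```

move_arm(
  steps=[-0.0004,0,0,0,0,0,0.1,-0.0008,0,0,0,0,0,0.1,-0.0012,0,0,0,0,0,0.1,-0.0016,0,0,0,0,0,0.1,-0.002,0,0,0,0,0,0.1,-0.0024,0,0,0,0,0,0.1,-0.0028,0,0,0,0,0,0.1,-0.0032,0,0,0,0,0,0.1,-0.0036,0,0,0,0,0,0.1,-0.004,0,0,0,0,0,0.1],
)

```text
clock: 15.1
tool_pos: [0.5963, -0.2195, 0.0435]
eef_rot: [[0.023, 1.0, 0.0], [1.0, -0.023, 0.0], [0.0, 0.0, -1.0]]
force: [0.4, 5.5, 4.9]
grip_width: 0.0138
grip_force: 10.0
```

move_arm(
  steps=[-0.0004,0,0,0,0,0,0.1,-0.0008,0,0,0,0,0,0.1,-0.0012,0,0,0,0,0,0.1,-0.0016,0,0,0,0,0,0.1,-0.002,0,0,0,0,0,0.1,-0.0024,0,0,0,0,0,0.1,-0.0028,0,0,0,0,0,0.1,-0.0032,0,0,0,0,0,0.1,-0.0036,0,0,0,0,0,0.1,-0.004,0,0,0,0,0,0.1],
)

```text
clock: 15.93
tool_pos: [0.5963, -0.2221, 0.0433]
eef_rot: [[0.023, 1.0, -0.001], [1.0, -0.023, 0.002], [0.002, -0.001, -1.0]]
force: [1.2, 14.3, 4.3]
grip_width: 0.0144
grip_force: 10.0
```

move_arm(
  steps=[0,0,0,0,0,0,0.1,0,0,0,0,0,0,0.1,0,0,0,0,0,0,0.1,0,0,0,0,0,0,0.1,0,0,0,0,0,0,0.1,0,0,0,0,0,0,0.1,0,0,0,0,0,0,0.1,0,0,0,0,0,0,0.1,0,0,0,0,0,0,0.1,0,0,0,0,0,0,0.1],
)

```text
clock: 16.77
tool_pos: [0.5962, -0.2221, 0.0432]
eef_rot: [[0.023, 1.0, -0.001], [1.0, -0.023, 0.002], [0.002, -0.001, -1.0]]
force: [1.4, 14.0, 4.2]
grip_width: 0.0141
grip_force: 10.0
```

```bash
python3 - <<'E'
from h import *
s=monitor.state();print(s["clock"],s["tool_pos"],s["force"],s["ft_torque"])
a=get_image("top")
b=get_image("wrist")
for n in("nose_grip","tail_grip","lug_face"):
    for cam in("top","wrist"):
        r=spotter.tip_of(n,cam);print(n,cam,r and (np.round(r[0]["pixel"]),r[0]["score"],np.round(atz(calibration(cam),r[0]["pixel"],.048),4)))
o=np.zeros((600,800,3),np.uint8);o[:343]=cv2.resize(a[170:290,200:480],(800,343));o[343:,:342]=cv2.resize(b[:,:],(342,257));save(o,"t3.png")
E
```

```text
16.7667 [ 0.59624489 -0.22212931  0.04323027] [ 1.41356839 14.0225167   4.23639842] [ 2.52060769 -0.10491257 -0.01386602]
nose_grip top []
nose_grip wrist (array([322., 295.]), 0.63, array([ 0.5978, -0.2202,  0.048 ]))
tail_grip top []
tail_grip wrist []
lug_face top (array([231., 321.]), 0.25, array([0.4216, 0.1831, 0.048 ]))
lug_face wrist []
```

View pics/t3.png

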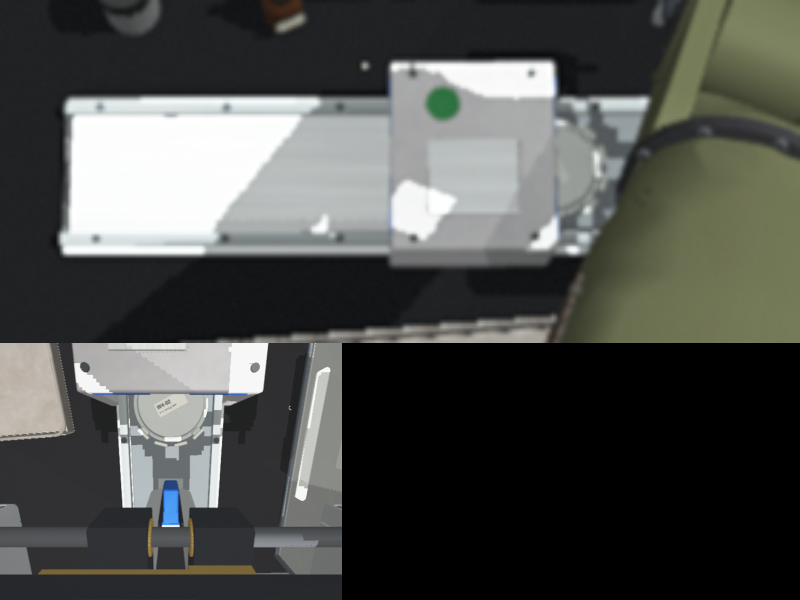

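Contact came at a reasonable place: lugs at about station y = -13 mm. The force rose from a 5 N drag to 14 N, about 9 N on the stop, with almost no twist, so both feet bear. I'll ease off the elastic lag, open and rise.

move_arm(
  steps=[0.0006,0,0,0,0,0,0.1,0.0011,0,0,0,0,0,0.1,0.0011,0,0,0,0,0,0.1,0.0011,0,0,0,0,0,0.45,0.0011,0,0,0,0,0,0.45,0.0011,0,0,0,0,0,0.45,0.0011,0,0,0,0,0,0.45,0.0011,0,0,0,0,0,0.45,0.0011,0,0,0,0,0,0.45,0.0011,0,0,0,0,0,0.45],
)

```text
clock: 18.0
tool_pos: [0.5962, -0.2225, 0.0434]
eef_rot: [[0.023, 1.0, -0.0], [1.0, -0.023, -0.0], [-0.0, -0.0, -1.0]]
force: [0.0, -0.6, 0.2]
grip_width: 0.0424
grip_force: 0.0
```

move_arm(
  steps=[0,0,0,0,0,0,0.45,0,0,-0.005,0,0,0,0.45,0,0,-0.015,0,0,0,0.45,0,0,-0.035,0,0,0,0.45,0,0,-0.06,0,0,0,0.45,0,0,-0.09,0,0,0,0.45,0,0,-0.11,0,0,0,0.45,0,0,-0.11,0,0,0,0.45,0,0,-0.11,0,0,0,0.45,0,0,-0.11,0,0,0,0.45],
)

```text
clock: 18.83
tool_pos: [0.5959, -0.2223, 0.153]
eef_rot: [[0.023, 1.0, -0.001], [1.0, -0.023, 0.0], [0.0, -0.001, -1.0]]
force: [0.2, 0.0, -0.2]
grip_width: 0.0421
grip_force: 0.0
```

```bash
rm -f obs.json; python3 look.py w5 nose_grip exit_mouth
```

```text
18.8333 [ 0.5959 -0.2223  0.153 ] cam [ 0.598 -0.155  0.32 ] axis [-0.005 -0.233 -0.973]
nose_grip [324. 245.] 0.87 @z48 [ 0.5999 -0.2211  0.048 ]
exit_mouth -
```

View pics/w5.png

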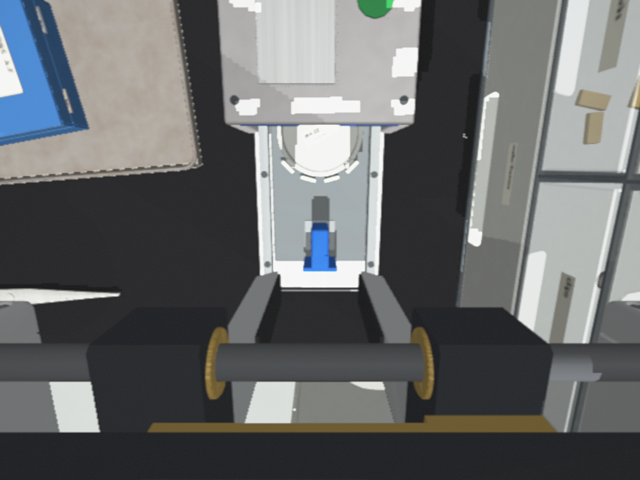

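The carrier lies flat and straight with the nose blade at (320,245). The box is in its nest and the hand is clear above, so I'm handing in.

```bash
python3 -c "
from workcell import manip
print(manip.finish_job())"
```

```text
the job is handed in; nothing more can be done
None
```

The carrier is through the bridge, its lugs pressed against the hidden stop with about 9 N by wrist force, then released; I handed the job in at 18.8 s with the hand clear. The stop switch and the tail end could not be seen.

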